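Snap the bearing cap into the washer's drain pump

ROBOT

A 6-joint arm with a two-finger parallel gripper is mounted at the origin on the work surface. World frame = base frame: x ahead of the robot, y to its left, z up, the work surface at z = 0. Lengths are in m, angles in rad, forces in N, time in s.
With the tool pointing down it reaches from about 0.25 to 0.775 m from the base axis. Payload 4 kg.
Tool frame: the origin (TCP) lies midway between the tips of the shut fingers; the grasp point (between the pads) lies 19 mm behind it; z points along the fingers, y is the line along which they close (so a half turn about z gives the same grasp; the last joint's range is limited). The gripper opens to 85 mm and grips with 20 to 120 N. Pads are 22 mm wide; open, the fingers measure 114 mm over their backs; the gripper's body (76 mm by 85 mm) begins 54 mm behind the grasp point. The pads swing forward as they close: fully open they stand 13 mm farther back than shut.
Start: joints at [-1.296, 0.087, 1.371, -0, 1.684, -0.103], TCP at [0.203, -0.511, 0.231] pointing down, gripper open.
Joint ranges: [-3.1, 3.1], [-0.76, 2.03], [0.27, 2.55], [-1.08, 4.22], [0.17, 2.65], [-2.57, 2.57]. Speed limits (rad/s): [2.79, 2.79, 3.14, 3.14, 3.14, 3.14].

INTERFACE

Orientations are given as a unit quaternion [w, x, y, z].
In Python, from workcell import state, imaging, env, models gives the robot as it stands. The module is installed in compiled form; this text tells all that it offers.
- The arm moves only by the shell command python3 -m handwheel 'ROWS'. ROWS is rows parted by semicolons, their numbers by spaces, 1 to 5 of them, each of 5 numbers: the opening from 0.0 (shut) to 1.0 (fully open), then dx, dy, dz in m, then a turn about the tool's z in rad; each row is the pose to reach, as a shift and turn from the pose commanded when the command began, along the tool's axes at that moment; what a row does not reach only later rows make up. A row lasts 1/12 s, in which the tool goes at most 0.0417 m and 0.125 rad, less where a joint would pass 70% of its speed; a pose out of reach is approached as far as the arm can. The fingers move at their own pace and stop on an object; the grip force is fixed at half the most. Time passes only in rows, so rows that do not move let the fingers close. It prints the time, the measured TCP pose, the force, the opening and the grip force at its end.
- state(): the state, without advancing time (a new reading comes with each control period).
- imaging.read_camera(name): name is "scene" or "top" or "wrist"; returns (picture, depth): 420x560x3 uint8, blue, green, red; 420x560 float32, m along the optical axis (not along the pixel's ray), 0 where there is no reading.
- imaging.get_calibration(name): a dict with "fx", "fy", "cx", "cy" (pixels), "dist" ([k1, k2, p1, p2, k3] as OpenCV has them; the pictures are not rectified), "cam_to_world" (4x4, takes a point from camera to world coordinates). Camera axes: x right, y up, looking along -z (the intrinsics and any distortion apply to the point x, -y, -z); pixel columns grow to the right and rows downward; lengths in m; the calibration is good to about 2 mm. A picture is of the moment at which its call begins: read the wrist's pose just before it. get_calibration takes no time and is no camera call; for the wrist camera it gives the pose at the moment of the call.
- env.job_done(): hands the job in; it is judged then, once.
Trained networks look in the newest picture that a camera, given by its name, has taken for a name from the list of things; names that differ only in an ending like _2 or _b are one class to them, and where a whole thing is asked for, a point or a joint stands for the part that bears it (a point fixed in the world has none). Each returns a list of dicts, best first, with "p" (0 to 1); they miss things now and then, are a little off and sometimes report something else, mostly with a low value. They report only what shows in the picture. A call takes as long as a camera call.
- models.recognise(name, camera): "rect" ([left, top, right, bottom] in pixels, round what is visible of it).
- models.trace(name, camera): "mask" (420x560 bool, what is visible of it) and "rect" ([left, top, right, bottom] in pixels, round what is visible of it).
- models.place_of(name, camera): "point" ([column, row] in pixels: a listed point, or the origin of a listed thing).
The state is a dict: "time": time; "joint_positions": joint angles; "qvel": joint speeds; "joint_torque": joint torques, N m; "tcp_pos": TCP position; "tool_rot": TCP orientation; "ft_force": force on the tool from outside, world axes, zero at the start; "torque": the same for the moment, N m; "opening": opening from 0.0 (shut) to 1.0 (fully open); "grasp_force": force on a finger pad.
Only numpy, scipy, OpenCV 4.12 (cv2) and the standard library are available. Lean on these libraries where they do the work, as an engineer would, in place of code of your own. Each camera call takes 0.05 s, during which the arm holds its last target. There are 200 camera calls.

TASK

Set the bearing cap into the round recess of the drain-pump housing and let go of it, so that it rests on the detent balls in the mouth. Then take the hand pusher from its stand and, with the pusher and not with the fingers, press the cap straight down until it snaps fully home, flange flush with the rim; press with care, the plastic housing cracks if more than 30 N is put on the cap through the pusher. Hang the pusher back in its stand and leave the other things where they are.

Things in the scene. Friction and masses are not known exactly. Their poses are not given: they have to be found in the camera images.
- cap: Bearing cap to be fitted, plain aluminium, loose, right way up, about 100 g. From below: round plug 50 mm across, 12 mm tall, with a lead-in cone (41 mm across at the bottom) and a waist; a flange 51 mm across from 12 to 16 mm up; a flat-topped round grip boss 22 mm across from 16 to 32 mm up. Origin: centre of the underside, z up.
- pump: Drain-pump housing, fixed: grey plastic block 96 x 96 mm on a black base plate 116 x 116 mm, rim 44 mm above the counter, round recess in its top (see mouth and seat). A pipe stub, below the rim, reaches 74 mm from the centre along its own +x. Origin: centre of the underside, on the counter.
- mouth (a point): Centre of the recess mouth at the rim, 44 mm above the counter; z up. The recess is 54 mm across, 16 mm deep, its mouth chamfered 2 mm. A cap set in it comes to rest on four sprung steel detent balls in the wall, its underside about 7 mm below this point.
- seat (a point): Centre of the recess floor, 28 mm above the counter; z up. Pressed down from its rest, about 9 mm above this, the cap yields to a resistance that climbs to between 11 and 17 N within about 5 mm; then the resistance drops, the cap snaps down and the balls hold it with its underside on this floor and its flange level with the rim. There it is rigid.
- pusher: Hand pusher hanging upright in its stand, about 0.2 kg: steel collar 52 mm across, 6 mm thick; above it a round wooden handle 28 mm across from 6 to 76 mm up; below it a flat-ended black nose 25 mm across that reaches 15 to 49 mm below the collar. This setting differs each time, is not measured, and does not shift under load. Origin: centre of the collar's underside, z up.
- stand: Wooden stand for the pusher, fixed: block 76 x 76 mm, 55 mm tall, with a hole 37 mm across right through its middle; the pusher hangs in it by the collar, its origin level with the stand's top. Origin: centre of the underside, on the counter.
- spool: Bystander, to be left alone: small wooden thread spool, 30 mm across, 32 mm tall, standing. Origin: centre of the underside.
- dial: Bystander, to be left alone: white appliance dial: a disc 60 mm across and 8 mm thick with a straight finger bar across its top, 24 mm tall in all (not the cap). Origin: centre of the underside.
- clothes_peg: Bystander, to be left alone: wooden clothes peg lying flat, 72 x 13 mm, 14 mm tall. Origin: centre of the underside.
- gasket: Bystander, to be left alone: black rubber ring, 56 mm outside, 38 mm inside, 6 mm thick, lying flat. Origin: centre of the underside.

How it is judged:
By the outcome, as a careful person would: the job done as asked, in the order asked, and still so for the second after the job is handed in, with the robot touching nothing.
It also fails if it takes over 72 s, if anything falls off the work surface, if the arm or the gripper's body presses on something with over 40 N, if the wrist force passes 120 N, or if a joint passes its speed limit or range.

## Working session

There is one attempt and no reset: what is moved stays moved. The work goes in short steps, Python scripts to look and compute and a shell command to move; the robot and the scene stay as the last step left them, time stands still between calls to the robot, and variables do not carry over. Pictures are saved under pics/ and viewed, at most 10 in all, crops included, and the job is handed in when it is done.

```bash
mkdir -p pics; cat > h.py <<'E'
import numpy as np, cv2
from workcell import state, imaging, env, models
def pts(cam,uv,depth=None,z=None,cal=None):
    c=cal or imaging.get_calibration(cam); K=np.array([[c['fx'],0,c['cx']],[0,c['fy'],c['cy']],[0,0,1.]])
    uv=np.asarray(uv,float).reshape(-1,1,2)
    n=cv2.undistortPoints(uv,K,np.array(c['dist'],float)).reshape(-1,2)
    T=np.array(c['cam_to_world']); d=np.c_[n[:,0],-n[:,1],-np.ones(len(n))]
    dw=d@T[:3,:3].T
    if depth is not None: return T[:3,3]+dw*np.asarray(depth).reshape(-1,1)
    s=(z-T[2,3])/dw[:,2]
    return T[:3,3]+dw*s[:,None]
def cloud(cam,D,mask,cal=None):
    r,c=np.nonzero(mask&(D>0)); return pts(cam,np.c_[c,r],depth=D[r,c],cal=cal)
def top_circle(P,zmin,zmax):
    q=P[(P[:,2]>zmin)&(P[:,2]<zmax)]
    if len(q)<5: return None
    (x,y),r=cv2.minEnclosingCircle(q[:,:2].astype(np.float32)); return np.round([x,y,r,np.median(q[:,2]),len(q)],4), np.round(q.mean(0),4)
E
cat > look1.py <<'E'
from h import *
ims=[]
for cam in ("scene","top"):
    im,D=imaging.read_camera(cam); ims.append(im); np.savez('/tmp/'+cam,im=im,D=D)
    print(cam, np.round(imaging.get_calibration(cam)['cam_to_world'],3).tolist())
    for n in "cap pump pusher stand spool dial clothes_peg gasket".split():
        t=models.trace(n,cam)
        for q in t[:2]:
            P=cloud(cam,D,q['mask']); 
            print(n,round(q['p'],2),q['rect'],len(P), np.round(np.percentile(P,[2,50,98],axis=0),3).tolist() if len(P) else '')
    for n in ("mouth","cap","pusher","stand","pump"):
        for q in models.place_of(n,cam)[:1]:
            z={'mouth':.044,'pusher':.055}.get(n,0); print(' pt',n,round(q['p'],2),np.round(q['point']),np.round(pts(cam,q['point'],z=z),4))
    cv2.imwrite(f'pics/{cam}1.png',im)
print(state())
E
python3 look1.py
```

```text
scene [[0.788, -0.372, 0.491, 0.972], [0.615, 0.498, -0.611, -0.474], [-0.017, 0.784, 0.621, 0.555], [0.0, 0.0, 0.0, 1.0]]
cap 0.62 [226.5, 206.9, 256.6, 233.5] 525 [[0.483, -0.013, 0.002], [0.512, 0.004, 0.016], [0.529, 0.032, 0.033]]
pump 0.97 [308.0, 137.7, 383.9, 191.1] 2472 [[0.516, 0.214, 0.003], [0.573, 0.249, 0.033], [0.627, 0.322, 0.046]]
pusher 0.65 [97.7, 256.3, 141.3, 311.8] 1539 [[0.508, -0.288, 0.056], [0.533, -0.27, 0.083], [0.547, -0.244, 0.132]]
stand 0.65 [99.2, 256.3, 138.7, 314.4] 1563 [[0.503, -0.289, 0.056], [0.532, -0.27, 0.082], [0.547, -0.238, 0.132]]
stand 0.62 [312.2, 141.3, 382.4, 188.7] 2477 [[0.516, 0.215, 0.003], [0.574, 0.249, 0.034], [0.627, 0.324, 0.046]]
spool 0.75 [236.2, 162.4, 252.4, 186.9] 242 [[0.41, 0.108, 0.001], [0.427, 0.116, 0.022], [0.436, 0.135, 0.033]]
spool 0.53 [343.5, 207.7, 376.0, 238.1] 635 [[0.657, 0.107, 0.002], [0.687, 0.129, 0.008], [0.711, 0.161, 0.025]]
dial 0.91 [343.6, 206.9, 376.5, 238.3] 670 [[0.656, 0.106, 0.001], [0.687, 0.128, 0.008], [0.711, 0.16, 0.025]]
clothes_peg 0.6 [153.1, 248.7, 198.1, 263.9] 416 [[0.451, -0.14
[... 1771 characters left out ...]
ositions': array([-1.29608973e+00,  8.71955575e-02,  1.37068731e+00,  3.34322673e-05,
        1.68360322e+00, -1.03112315e-01]), 'qvel': array([ 7.16607040e-05,  2.06795333e-03, -6.29146591e-04, -6.94161179e-04,
        1.21372005e-03, -7.86332948e-05]), 'joint_torque': array([ 4.81037096e-04, -3.51717889e+01, -3.13452494e+01, -7.93603954e-05,
        4.09427648e-04, -3.05378293e-06]), 'tcp_pos': array([ 0.20289682, -0.51122928,  0.23134976]), 'tool_rot': array([5.16635945e-05, 9.82209255e-01, 1.87789713e-01, 2.11146051e-05]), 'ft_force': array([ 0.28974466, -0.37542328,  0.02465969]), 'torque': array([-0.02020666, -0.03922264,  0.03522528]), 'grasp_force': 0.0, 'opening': 1.001110702614679}
```

View pics/top1.png

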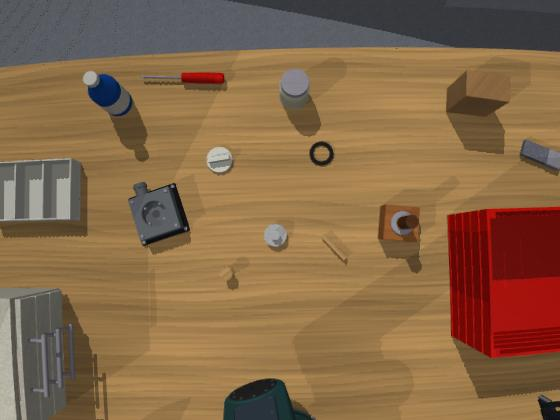

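```bash
cat >> h.py <<'E'
from scipy.spatial.transform import Rotation as Ro
def go(x,y,z,yaw=None):
    """delta in tool axes to world target; yaw = world angle of the tool's y axis (mod pi)"""
    s=state(); q=s['tool_rot']; R=Ro.from_quat([q[1],q[2],q[3],q[0]]).as_matrix()
    d=R.T@(np.array([x,y,z])-s['tcp_pos']); cur=np.arctan2(R[1,1],R[0,1])
    out=np.round(d,4).tolist()
    if yaw is not None:
        t=-(yaw-cur); t=(t+np.pi/2)%np.pi-np.pi/2; out.append(round(t,3))
    print('go',out,'rows',round(np.linalg.norm(d)/.0417,1),'yaw now',round(cur,3),'j6',round(s['joint_positions'][5],2),'t',round(s['time'],2))
E
python3 - <<'E'
from h import *
for cam in ("scene","top"):
    z=np.load(f'/tmp/{cam}.npz'); D=z['D']; r,c=np.nonzero(D>0); P=pts(cam,np.c_[c,r],depth=D[r,c])
    def box(x,y,h): return P[(abs(P[:,0]-x)<h)&(abs(P[:,1]-y)<h)]
    print(cam,'boss',top_circle(box(.505,.009,.04),.027,.04),'capall',top_circle(box(.505,.009,.04),.010,.022))
    print('handle',top_circle(box(.527,-.267,.06),.120,.15),'collar',top_circle(box(.527,-.267,.05),.0585,.066))
    b=box(.56,.275,.07); b=b[(b[:,2]>.04)&(b[:,2]<.05)]; print('rim',cv2.minAreaRect(b[:,:2].astype(np.float32)))
    b=box(.527,-.267,.07); b=b[(b[:,2]>.05)&(b[:,2]<.058)]; print('stand',cv2.minAreaRect(b[:,:2].astype(np.float32)))
go(.504,.009,.25,0)
E
```

```text
scene boss (array([5.045e-01, 9.700e-03, 1.210e-02, 3.180e-02, 9.300e+01]), array([0.5062, 0.0096, 0.0314])) capall (array([5.063e-01, 1.080e-02, 2.620e-02, 1.610e-02, 3.160e+02]), array([0.51  , 0.0058, 0.0161]))
handle (array([ 5.230e-01, -2.655e-01,  1.520e-02,  1.301e-01,  3.560e+02]), array([ 0.5261, -0.2667,  0.1286])) collar (array([ 5.230e-01, -2.658e-01,  2.660e-02,  6.120e-02,  5.070e+02]), array([ 0.5303, -0.2687,  0.0613]))
rim ((0.5720771551132202, 0.28330785036087036), (0.12493772804737091, 0.10414955765008926), 18.036149978637695)
stand ((0.5221288204193115, -0.26503610610961914), (0.07719311863183975, 0.08059635758399963), 83.94793701171875)
top boss (array([5.038e-01, 7.900e-03, 1.080e-02, 3.140e-02, 7.400e+01]), array([0.5035, 0.008 , 0.0315])) capall (array([5.033e-01, 8.000e-03, 2.540e-02, 1.570e-02, 3.270e+02]), array([0.5033, 0.0078, 0.0157]))
handle (array([ 5.214e-01, -2.665e-01,  1.370e-02,  1.300e-01,  1.600e+02]), array([ 0.5213, -0.2655,  0.1297])) collar (array([ 5.220e-01, -2.653e-01,  3.920e-02,  6.070e-02,  2.110e+02]), array([ 0.5218, -0.2592,  0.0609]))
rim ((0.5681616067886353, 0.27899622917175293), (0.11905954033136368, 0.09702882170677185), 15.958391189575195)
stand ((0.5221005082130432, -0.2664712071418762), (0.07690843194723129, 0.07500967383384705), 83.277587890625)
go [0.4718, -0.3725, -0.0187, np.float64(-1.193)] rows 14.4 yaw now -1.193 j6 -0.1 t 1.4
```

Top picture: cap at (275,235), pump at (158,214) with its stub up-left, pusher in its stand at (400,223); this agrees with the measured positions. Now I hover over the cap.

```bash
python3 -m handwheel '1 .47 -.373 .03 0;1 .47 -.373 .03 0;1 .47 -.373 .03 0;1 .47 -.373 .03 0;1 .47 -.373 .03 0'
python3 -m handwheel '1 .308 -.244 .02 0;1 .308 -.244 .02 0;1 .308 -.244 .02 0;1 .308 -.244 .02 0;1 .308 -.244 .02 0'
python3 -c "
from h import *
go(.504,.0085,.2)"
```

```text
time: 1.82
tcp_pos: [0.3071, -0.3293, 0.2209]
tool_rot: [0.0, 0.982, 0.187, 0.0]
ft_force: [0.5, 0.1, -0.2]
opening: 1.0
grasp_force: 0.0
time: 2.23
tcp_pos: [0.4112, -0.1487, 0.2106]
tool_rot: [0.0, 0.982, 0.188, 0.0]
ft_force: [0.7, -0.1, 0.0]
opening: 1.004
grasp_force: 0.0
go [0.1442, -0.1119, 0.0106] rows 4.4 yaw now -1.193 j6 0.72 t 2.23
```

```bash
python3 -m handwheel '1 .144 -.112 .011 0;1 .144 -.112 .011 0;1 .144 -.112 .011 0;1 .144 -.112 .011 0;1 .144 -.112 .011 0' | head -2
cat > lookcap.py <<'E'
from h import *
cal=imaging.get_calibration('wrist'); im,D=imaging.read_camera('wrist'); cv2.imwrite('pics/w1.png',im)
print(np.round(cal['cam_to_world'],3).tolist())
for q in models.trace('cap','wrist')[:2]:
    P=cloud('wrist',D,q['mask'],cal); print(round(q['p'],2),q['rect'],'boss',top_circle(P,.027,.04),'fl',top_circle(P,.012,.022))
go(.504,.0085,.0185)
E
python3 lookcap.py
```

```text
time: 2.65
tcp_pos: [0.5045, 0.0111, 0.1988]
[[0.374, 0.888, 0.268, 0.574], [-0.928, 0.358, 0.107, 0.039], [-0.001, -0.289, 0.957, 0.341], [0.0, 0.0, 0.0, 1.0]]
0.94 [258.6, 157.4, 316.3, 210.0] boss (array([5.057e-01, 9.800e-03, 1.100e-02, 3.120e-02, 4.470e+02]), array([0.5061, 0.0099, 0.0312])) fl (array([5.057e-01, 9.800e-03, 2.550e-02, 1.530e-02, 1.703e+03]), array([0.5072, 0.0104, 0.0153]))
go [-0.0001, 0.0009, 0.1802] rows 4.3 yaw now -1.188 j6 1.09 t 2.75
```

View pics/w1.png

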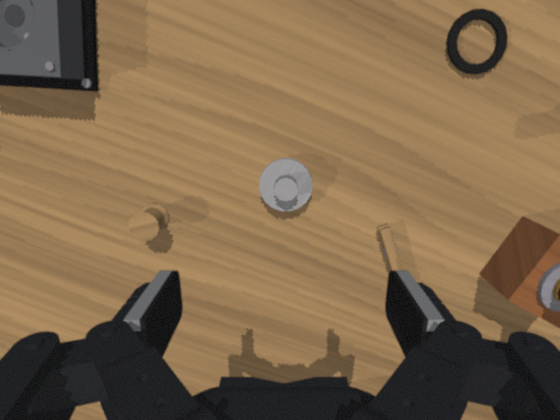

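Wrist picture: the cap stands clear at (286,186) and its flange and boss circles agree, centre about (0.505, 0.009).

```bash
python3 -m handwheel '1 .001 .0005 .179 0;1 .001 .0005 .179 0;1 .001 .0005 .179 0;1 .001 .0005 .179 0;1 .001 .0005 .179 0'
python3 -m handwheel '0 0 0 0 0;0 0 0 0 0;0 0 0 0 0;0 0 0 0 0;0 0 0 0 0'
python3 -m handwheel '0 0 0 0 0;0 0 0 0 0;0 0 0 0 0'
```

```text
time: 3.17
tcp_pos: [0.4986, 0.0058, 0.0136]
tool_rot: [-0.001, 0.982, 0.187, -0.006]
ft_force: [-1.2, 0.6, -1.7]
opening: 0.998
grasp_force: 0.0
time: 3.58
tcp_pos: [0.506, 0.0062, 0.0228]
tool_rot: [0.001, 0.982, 0.188, 0.002]
ft_force: [-0.8, 1.9, 1.3]
opening: 0.296
grasp_force: 0.6
time: 3.83
tcp_pos: [0.506, 0.0062, 0.0229]
tool_rot: [0.001, 0.982, 0.188, 0.002]
ft_force: [-1.2, -0.8, 6.6]
opening: 0.219
grasp_force: 58.5
```

```bash
python3 -m handwheel '0 0 0 -.04 0;0 0 0 -.08 0;0 0 0 -.12 0;0 0 0 -.15 0;0 0 0 -.15 0'
python3 -m handwheel '0 0 0 0 0;0 0 0 0 0'
python3 - <<'E'
from h import *
cal=imaging.get_calibration('wrist'); im,D=imaging.read_camera('wrist'); cv2.imwrite('pics/w2.png',im)
s=state(); print(s['tcp_pos'],s['tool_rot'])
for q in models.trace('cap','wrist')[:2]:
    P=cloud('wrist',D,q['mask'],cal); print(round(q['p'],2),q['rect'],np.round(np.percentile(P,[2,50,98],axis=0),4).tolist())
go(.56,.278,.17)
E
```

```text
time: 4.25
tcp_pos: [0.5086, 0.0061, 0.1797]
tool_rot: [0.002, 0.982, 0.188, 0.008]
ft_force: [0.8, 0.3, 0.5]
opening: 0.216
grasp_force: 58.7
time: 4.42
tcp_pos: [0.5037, 0.0066, 0.1698]
tool_rot: [-0.0, 0.982, 0.188, -0.0]
ft_force: [-0.8, -0.0, -0.8]
opening: 0.215
grasp_force: 58.7
[0.50318813 0.0066032  0.16866173] [-3.60785030e-04  9.82202037e-01  1.87821513e-01 -1.45160054e-03]
0.59 [229.2, 213.5, 338.1, 313.0] [[0.4823, -0.0114, 0.1519], [0.5135, 0.0091, 0.1624], [0.5286, 0.03, 0.1789]]
go [0.1531, -0.2312, -0.002] rows 6.7 yaw now -1.193 j6 1.09 t 4.52
```

View pics/w2.png

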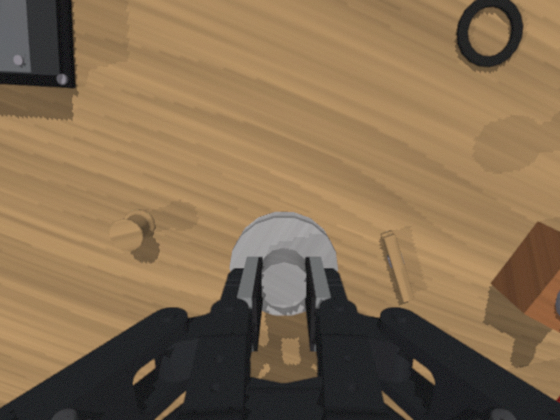

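The cap is held upright at (284,265), flange clear below the fingertips. Next, hover just short of the pump for a close look.

```bash
python3 -m handwheel '0 .09 -.23 -.03 0;0 .09 -.23 -.03 0;0 .09 -.23 -.03 0;0 .09 -.23 -.03 0;0 .09 -.23 -.03 0'>/dev/null
python3 -m handwheel '0 .014 -.035 -.005 0;0 .014 -.035 -.005 0;0 .014 -.035 -.005 0;0 .014 -.035 -.005 0;0 .014 -.035 -.005 0'|head -2
cat > lookpump.py <<'E'
from h import *
import sys
cal=imaging.get_calibration('wrist'); s=state(); im,D=imaging.read_camera('wrist'); cv2.imwrite('pics/'+sys.argv[1],im); np.savez('/tmp/pump',im=im,D=D)
import pickle; pickle.dump((cal,s),open('/tmp/pump.pkl','wb'))
print(s['tcp_pos'],s['tool_rot'])
for q in models.place_of('mouth','wrist')[:1]: print('mouth',q['p'],q['point'],pts('wrist',q['point'],z=.044,cal=cal))
for q in models.place_of('seat','wrist')[:1]: print('seat',q['p'],q['point'],pts('wrist',q['point'],z=.028,cal=cal))
r,c=np.nonzero(D>0); P=pts('wrist',np.c_[c,r],depth=D[r,c],cal=cal)
b=P[(abs(P[:,0]-.56)<.08)&(abs(P[:,1]-.278)<.08)]
rim=b[(b[:,2]>.0425)&(b[:,2]<.047)]; print('rim z',np.median(rim[:,2]),len(rim),cv2.minAreaRect(rim[:,:2].astype(np.float32)))
# recess edge from a rasterised height map: hole inside the rim plane
for lo,hi in ((.024,.032),):
    f=b[(b[:,2]>lo)&(b[:,2]<hi)&(np.hypot(b[:,0]-.56,b[:,1]-.278)<.035)]; print('floor',len(f), cv2.minEnclosingCircle(f[:,:2].astype(np.float32)) if len(f)>5 else '')
d=np.hypot(rim[:,0]-.56,rim[:,1]-.278); i=rim[d<.045]
from scipy.optimize import least_squares
a=np.arctan2(i[:,1]-.278,i[:,0]-.56); k=((a+np.pi)/(2*np.pi)*36).astype(int)%36
e=np.array([i[k==j][np.argmin(np.hypot(*(i[k==j][:,:2]-[.56,.278]).T))][:2] for j in range(36) if (k==j).sum()>3])
o=least_squares(lambda p:np.hypot(e[:,0]-p[0],e[:,1]-p[1])-p[2],[.56,.278,.028],loss='soft_l1',f_scale=.001); print('edge circle',len(e),o.x)
E
python3 lookpump.py w3.png
```

```text
time: 5.35
tcp_pos: [0.503, 0.2496, 0.1989]
[0.5029974  0.24960586 0.19894748] [ 5.63480707e-04  9.82348401e-01  1.87054836e-01 -1.33756055e-03]
mouth 0.71 [276.7, 116.7] [[0.56031332 0.27794892 0.044     ]]
seat 0.95 [278.3, 118.3] [[0.55889369 0.27620646 0.028     ]]
rim z 0.04346912885254911 9018 ((0.5596610903739929, 0.2770424485206604), (0.09622108191251755, 0.09663408994674683), 16.949607849121094)
floor 2993 ((0.5594289302825928, 0.276917427778244), 0.027164975181221962)
edge circle 36 [0.55970373 0.27697121 0.02736144]
```

View pics/w3.png

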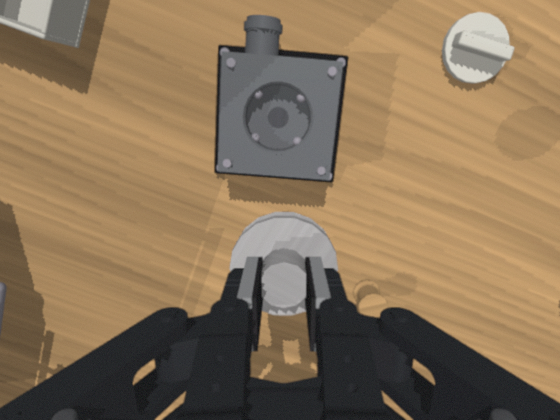

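Recess at (278,117) in the picture, well measured at (0.5597, 0.2770). Now the cap's offset in the hand from the same picture.

```bash
cat > inhand.py <<'E'
from h import *
import pickle
cal,s=pickle.load(open('/tmp/pump.pkl','rb')); z=np.load('/tmp/pump.npz'); D=z['D']
q=s['tool_rot']; R=Ro.from_quat([q[1],q[2],q[3],q[0]]).as_matrix()
m=np.zeros(D.shape,bool); m[205:325,222:345]=1
P=(cloud('wrist',D,m,cal)-s['tcp_pos'])@R
h,e=np.histogram(P[:,2],np.arange(-.03,.03,.001)); print([(round(a,3),int(b)) for a,b in zip(e,h) if b>80])
f=P[(P[:,2]>.002)&(P[:,2]<.012)&(P[:,0]>-.01)]
a=np.arctan2(f[:,1],f[:,0]);k=np.round(a/np.radians(5)); r=np.hypot(f[:,0],f[:,1])
E=np.array([f[k==j][r[k==j].argmax(),:2] for j in np.unique(k) if abs(j)<=12 and (k==j).sum()>3])
from scipy.optimize import least_squares
o=least_squares(lambda p:np.hypot(E[:,0]-p[0],E[:,1]-p[1])-.0255,[0,0],loss='soft_l1',f_scale=.001)
print('flange centre (tool)',o.x,'flange z',np.median(f[:,2]),len(E))
b=P[(P[:,2]<-.003)&(P[:,2]>-.02)&(abs(P[:,1])<.009)]; print('boss x',np.percentile(b[:,0],[1,99]),'z',np.percentile(b[:,2],[5,50,95]))
c=s['tcp_pos']+R@[o.x[0],o.x[1],0]; d=R.T@(np.array([.5597,.277,0])-c); print('shift to mouth',d)
E
python3 inhand.py
```

```text
[(np.float64(-0.03), 112), (np.float64(-0.029), 112), (np.float64(-0.028), 95), (np.float64(-0.027), 111), (np.float64(-0.026), 117), (np.float64(-0.025), 101), (np.float64(-0.024), 108), (np.float64(-0.023), 106), (np.float64(-0.022), 82), (np.float64(-0.021), 98), (np.float64(-0.02), 116), (np.float64(-0.019), 105), (np.float64(-0.017), 99), (np.float64(-0.016), 90), (np.float64(-0.015), 103), (np.float64(-0.014), 81), (np.float64(-0.013), 94), (np.float64(-0.011), 91), (np.float64(-0.01), 244), (np.float64(-0.009), 1105), (np.float64(-0.008), 585), (np.float64(-0.007), 115), (np.float64(-0.006), 89), (np.float64(0.006), 416), (np.float64(0.007), 2095), (np.float64(0.008), 1199), (np.float64(0.009), 105), (np.float64(0.017), 106), (np.float64(0.018), 119)]
flange centre (tool) [5.37773753e-04 8.04828221e-05] flange z 0.007763714248649483 25
boss x [-0.00936966  0.01141845] z [-0.00922318 -0.00823122 -0.00519536]
shift to mouth [ 0.06282886 -0.00483965  0.19876555]
```

```bash
python3 -m handwheel '0 .03 -.002 .01 0;0 .0628 -.0048 .04 0;0 .0628 -.0048 .08 0;0 .0628 -.0048 .09 0;0 .0628 -.0048 .095 0'|head -2
python3 -m handwheel '0 0 0 0 0;0 0 0 0 0;0 0 0 0 0'|head -4
python3 -c "
from h import *
R=Ro.from_quat(np.roll(state()['tool_rot'],-1)).as_matrix(); t=np.array([.5597,.277,0])-R@[.0006,.0001,0]
go(t[0],t[1],.0625)"
```

```text
time: 5.92
tcp_pos: [0.5576, 0.2767, 0.1008]
time: 6.17
tcp_pos: [0.5612, 0.2789, 0.1089]
tool_rot: [-0.0, 0.982, 0.188, 0.003]
ft_force: [0.6, 0.1, -1.0]
go [-0.003, 0.0011, 0.0464] rows 1.1 yaw now -1.193 j6 1.56 t 6.17
```

```bash
python3 -m handwheel '0 0 0 0 0;0 0 0 0 0;0 0 0 0 0;0 0 0 0 0'|head -3
python3 -c "
from h import *
go(.5591,.2767,.0625)"
```

```text
time: 6.5
tcp_pos: [0.5601, 0.2787, 0.1062]
tool_rot: [-0.0, 0.982, 0.188, 0.001]
go [-0.0018, 0.0015, 0.0437] rows 1.0 yaw now -1.193 j6 1.56 t 6.5
```

```bash
python3 -m handwheel '0 -.0015 .0013 .01 0;0 -.0015 .0013 .02 0;0 -.0015 .0013 .025 0;0 -.0015 .0013 .028 0;0 -.0015 .0013 .028 0'|head -4
python3 -m handwheel '0 0 0 0 0;0 0 0 0 0;0 0 0 0 0;0 0 0 0 0;0 0 0 0 0'|head -4
python3 -c "
from h import *
go(.5591,.2767,.0625)"
```

```text
time: 6.92
tcp_pos: [0.558, 0.2764, 0.0753]
tool_rot: [0.0, 0.982, 0.188, -0.002]
ft_force: [-0.0, 0.5, -0.7]
time: 7.33
tcp_pos: [0.5593, 0.277, 0.0779]
tool_rot: [-0.0, 0.982, 0.188, 0.0]
ft_force: [0.5, 0.5, -0.6]
go [-0.0003, 0.0002, 0.0154] rows 0.4 yaw now -1.193 j6 1.56 t 7.33
```

```bash
python3 -m handwheel '0 0 0 .004 0;0 0 0 .008 0;0 0 0 .011 0;0 0 0 .013 0;0 0 0 .013 0'|head -4
python3 -m handwheel '0 0 0 0 0;0 0 0 .001 0;0 0 0 .001 0;0 0 0 .001 0;0 0 0 .001 0'|head -4
```

```text
time: 7.75
tcp_pos: [0.5584, 0.2766, 0.0633]
tool_rot: [0.0, 0.982, 0.188, -0.001]
ft_force: [0.2, -0.6, -1.2]
time: 8.17
tcp_pos: [0.5591, 0.2769, 0.0636]
tool_rot: [0.0, 0.982, 0.188, 0.0]
ft_force: [0.9, -0.1, 0.1]
```

```bash
python3 -m handwheel '0 0 0 .001 0;0 0 0 .002 0;0 0 0 .002 0;0 0 0 .002 0;0 0 0 .002 0'|head -4
python3 -m handwheel '1 0 0 0 0;1 0 0 0 0;1 0 0 0 0;1 0 0 0 0;1 0 0 0 0'
python3 -m handwheel '1 0 0 0 0;1 0 0 -.02 0;1 -.01 0 -.06 0;1 -.04 0 -.1 0;1 -.06 0 -.13 0'
python3 -m handwheel '1 0 0 0 0;1 0 0 0 0;1 0 0 0 0'|head -2
cat > cappos.py <<'E'
from h import *
import sys
cal=imaging.get_calibration('wrist'); im,D=imaging.read_camera('wrist'); cv2.imwrite('pics/'+sys.argv[1],im[:300])
r,c=np.nonzero(D>0); P=pts('wrist',np.c_[c,r],depth=D[r,c],cal=cal); P=P[np.hypot(P[:,0]-.5597,P[:,1]-.277)<.06]
h,e=np.histogram(P[:,2],np.arange(.02,.09,.002)); print([(round(a,3),int(b)) for a,b in zip(e,h) if b>150])
i=P[np.hypot(P[:,0]-.5597,P[:,1]-.277)<.03]
lo,hi=float(sys.argv[2]),float(sys.argv[3])
print('flange',top_circle(i,lo,hi),'boss',top_circle(i,hi+.006,.09))
f=i[(i[:,2]>lo)&(i[:,2]<hi)]; A=np.c_[f[:,:2]-[.5597,.277],np.ones(len(f))]; print('plane',np.linalg.lstsq(A,f[:,2],rcond=None)[0])
E
python3 cappos.py w4.png .049 .058
```

```text
time: 8.58
tcp_pos: [0.559, 0.2768, 0.0614]
tool_rot: [0.0, 0.982, 0.188, -0.0]
ft_force: [0.8, -0.0, -0.3]
time: 9.0
tcp_pos: [0.5591, 0.2769, 0.0616]
tool_rot: [0.0, 0.982, 0.188, 0.0]
ft_force: [0.2, -0.9, 0.2]
opening: 0.912
grasp_force: 0.0
time: 9.42
tcp_pos: [0.504, 0.255, 0.1901]
tool_rot: [0.0, 0.982, 0.188, -0.0]
ft_force: [0.5, 0.5, 0.3]
opening: 1.001
grasp_force: 0.0
time: 9.67
tcp_pos: [0.5047, 0.2553, 0.1891]
[(np.float64(0.036), 174), (np.float64(0.04), 544), (np.float64(0.042), 8240), (np.float64(0.044), 1964), (np.float64(0.05), 1354), (np.float64(0.052), 1332), (np.float64(0.066), 367), (np.float64(0.068), 312)]
flange (array([5.597e-01, 2.771e-01, 2.540e-02, 5.200e-02, 2.705e+03]), array([0.5604, 0.2773, 0.052 ])) boss (array([5.598e-01, 2.770e-01, 1.090e-02, 6.790e-02, 6.790e+02]), array([0.5596, 0.277 , 0.0679]))
plane [0.01025724 0.00359963 0.05200099]
```

View pics/w4.png

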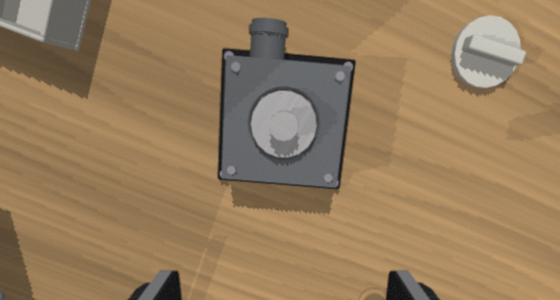

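The cap sits at (284,124) in the recess: flange top at 52 mm, level and centred, as it should be resting on the balls. Next, the pusher.

```bash
python3 -c "
from h import *
go(.477,-.284,.25)"
```

```text
go [-0.2244, 0.491, -0.0618] rows 13.0 yaw now -1.193 j6 1.56 t 9.72
```

```bash
python3 -m handwheel '1 -.224 .491 -.062 0;1 -.224 .491 -.062 0;1 -.224 .491 -.062 0;1 -.224 .491 -.062 0;1 -.224 .491 -.062 0' >/dev/null
python3 -m handwheel '1 -.138 .302 -.038 0;1 -.138 .302 -.038 0;1 -.138 .302 -.038 0;1 -.138 .302 -.038 0;1 -.138 .302 -.038 0' |head -2
python3 -c "
from h import *
go(.477,-.284,.25)"
```

```text
time: 10.55
tcp_pos: [0.483, -0.16, 0.2343]
go [-0.0513, 0.113, -0.0159] rows 3.0 yaw now -1.193 j6 0.76 t 10.55
```

```bash
python3 -m handwheel '1 -.02 .04 -.007 0;1 -.04 .08 -.013 0;1 -.05 .111 -.016 0;1 -.05 .111 -.016 0;1 -.05 .111 -.016 0' |head -2
python3 -m handwheel '1 0 0 0 0;1 0 0 0 0;1 0 0 0 0'|head -2
cat > lookpush.py <<'E'
from h import *
from scipy.optimize import least_squares
import sys
cal=imaging.get_calibration('wrist'); im,D=imaging.read_camera('wrist'); cv2.imwrite('pics/'+sys.argv[1],im)
r,c=np.nonzero(D>0); P=pts('wrist',np.c_[c,r],depth=D[r,c],cal=cal); P=P[(np.hypot(P[:,0]-.522,P[:,1]+.266)<.06)]
h,e=np.histogram(P[:,2],np.arange(.04,.15,.002)); print([(round(a,3),int(b)) for a,b in zip(e,h) if b>150])
print('handle',top_circle(P,.127,.137))
f=P[(P[:,2]>.059)&(P[:,2]<.064)]; print('collar',len(f),cv2.minEnclosingCircle(f[:,:2].astype(np.float32)))
f=P[(P[:,2]>.05)&(P[:,2]<.0575)]; print('stand',len(f),cv2.minAreaRect(f[:,:2].astype(np.float32)))
f=P[(P[:,2]>.08)&(P[:,2]<.12)]
if len(f)>20:
    o=least_squares(lambda p:np.hypot(f[:,0]-p[0],f[:,1]-p[1])-.014,[.522,-.266]); print('handle axis',o.x,np.sqrt(2*o.cost/len(f)))
E
python3 lookpush.py w5.png
```

```text
time: 10.97
tcp_pos: [0.4777, -0.2816, 0.2495]
time: 11.22
tcp_pos: [0.4785, -0.2782, 0.252]
[(np.float64(0.052), 1346), (np.float64(0.054), 2703), (np.float64(0.058), 396), (np.float64(0.06), 756), (np.float64(0.128), 395), (np.float64(0.13), 693)]
handle (array([ 5.240e-01, -2.663e-01,  1.410e-02,  1.303e-01,  1.098e+03]), array([ 0.5241, -0.2663,  0.1302]))
collar 1114 ((0.5238995552062988, -0.2664104402065277), 0.025930220261216164)
stand 4093 ((0.5234130024909973, -0.2662958800792694), (0.07621368020772934, 0.0760921835899353), 82.99522399902344)
handle axis [ 0.52370455 -0.26660431] 0.00012304746567012604
```

View pics/w5.png

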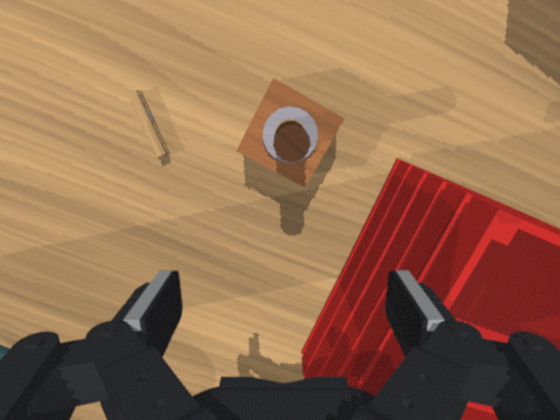

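The pusher stands at (290,140) in its stand, axis at (0.5237, -0.2664), nothing near the fingers.

```bash
python3 -c "
from h import *
go(.5237,-.2664,.078)"
```

```text
go [0.0464, 0.0058, 0.1744] rows 4.3 yaw now -1.191 j6 0.56 t 11.27
```

```bash
python3 -m handwheel '1 .03 .004 0 0;1 .0464 .0058 .01 0;1 .0464 .0058 .05 0;1 .0464 .0058 .08 0;1 .0464 .0058 .08 0' >/dev/null
python3 -m handwheel '1 0 0 0 0;1 0 0 0 0;1 0 0 0 0'|head -2
python3 -c "
from h import *
go(.5237,-.2664,.078)"
```

```text
time: 11.93
tcp_pos: [0.5249, -0.2687, 0.1763]
go [-0.0006, -0.003, 0.0983] rows 2.4 yaw now -1.193 j6 0.62 t 11.93
```

```bash
python3 -m handwheel '1 -.0006 -.002 .03 0;1 -.0006 -.002 .06 0;1 -.0006 -.002 .08 0;1 -.0006 -.002 .09 0;1 -.0006 -.002 .094 0' >/dev/null
python3 -m handwheel '1 0 0 0 0;1 0 0 0 0;1 0 0 0 0;1 0 0 0 0;1 0 0 0 0'|head -2
python3 -c "
from h import *
go(.5237,-.2664,.078)"
```

```text
time: 12.77
tcp_pos: [0.5229, -0.2668, 0.0801]
go [0.0009, -0.0001, 0.0021] rows 0.1 yaw now -1.193 j6 0.62 t 12.77
```

Good. Close, then lift.

```bash
python3 -m handwheel '1 .0008 0 .001 0;0 .0008 0 .001 0;0 .0008 0 .001 0;0 .0008 0 .001 0;0 .0008 0 .001 0' >/dev/null
python3 -m handwheel '0 0 0 0 0;0 0 0 0 0;0 0 0 0 0;0 0 0 0 0'
python3 -m handwheel '0 0 0 -.02 0;0 0 0 -.04 0;0 0 0 -.06 0;0 0 0 -.08 0;0 0 0 -.1 0'
python3 -m handwheel '0 0 0 -.01 0;0 0 0 -.01 0;0 0 0 -.01 0;0 0 0 -.01 0'
cat > seen.py <<'E'
from h import *
s=state(); print(s['tcp_pos'],s['tool_rot'],s['ft_force'])
for cam in ('scene','top'):
    im,D=imaging.read_camera(cam); cv2.imwrite(f'pics/{cam}_push.png',im)
    for q in models.trace('pusher',cam)[:2]:
        P=cloud(cam,D,q['mask']); print(cam,round(q['p'],2),q['rect'],np.round(np.percentile(P,[1,50,99],axis=0),4).tolist())
go(.5597,.277,.22)
E
python3 seen.py
python3 -c "
import cv2
im=cv2.imread('pics/scene_push.png'); cv2.imwrite('pics/sp.png',cv2.resize(im[120:330,30:240],None,fx=2.8,fy=2.8))"
```

```text
time: 13.52
tcp_pos: [0.5231, -0.2662, 0.0778]
tool_rot: [0.0, 0.982, 0.188, 0.0]
ft_force: [0.4, -0.7, 0.9]
opening: 0.314
grasp_force: 59.0
time: 13.93
tcp_pos: [0.5224, -0.2657, 0.1776]
tool_rot: [-0.001, 0.982, 0.188, -0.001]
ft_force: [0.4, -0.5, -2.2]
opening: 0.314
grasp_force: 59.2
time: 14.27
tcp_pos: [0.5222, -0.2656, 0.1856]
tool_rot: [-0.001, 0.982, 0.188, -0.001]
ft_force: [0.8, 1.0, -2.4]
opening: 0.312
grasp_force: 59.2
[ 0.52217934 -0.26561875  0.18559792] [-0.00114953  0.98221208  0.18776719 -0.00126213] [ 0.75104668  1.00087989 -2.42908862]
scene 0.83 [80.9, 188.3, 122.5, 268.6] [[0.5077, -0.2894, 0.1243], [0.5334, -0.2665, 0.1691], [0.5468, -0.242, 0.2393]]
top 0.7 [403.4, 209.0, 420.0, 234.6] [[0.4977, -0.2738, 0.1654], [0.5346, -0.2568, 0.1679], [0.5439, -0.2442, 0.1855]]
top 0.4 [306.4, 142.9, 331.9, 162.0] [[0.665, -0.1272, 0.0004], [0.692, -0.101, 0.0055], [0.7147, -0.0743, 0.0109]]
go [0.2348, -0.4908, -0.0333] rows 13.1 yaw now -1.193 j6 0.63 t 14.47
```

View pics/sp.png

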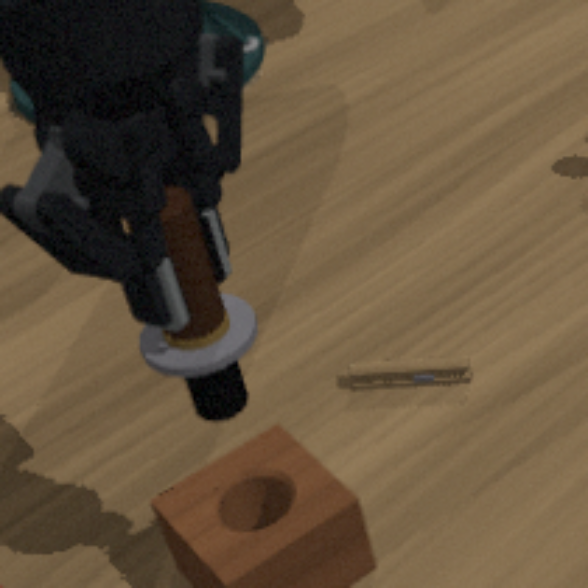

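Pusher held upright and clear of the stand (collar at (200,340), nose down to (220,410) in the crop). The nose end is about 38 mm below the collar, so first contact is expected at TCP z ≈ 0.129.

```bash
python3 -m handwheel '0 .235 -.491 -.02 0;0 .235 -.491 -.02 0;0 .235 -.491 -.02 0;0 .235 -.491 -.02 0;0 .235 -.491 -.02 0' >/dev/null
python3 -m handwheel '0 .145 -.302 -.01 0;0 .145 -.302 -.01 0;0 .145 -.302 -.01 0;0 .145 -.302 -.01 0;0 .145 -.302 -.01 0' |head -2
python3 -c "
from h import *
go(.5591,.2768,.2)"
```

```text
time: 15.3
tcp_pos: [0.5513, 0.1514, 0.201]
go [0.0536, -0.1137, 0.001] rows 3.0 yaw now -1.193 j6 1.36 t 15.3
```

```bash
python3 -m handwheel '0 .02 -.04 0 0;0 .038 -.079 0 0;0 .051 -.108 0 0;0 .0535 -.1135 0 0;0 .0535 -.1135 0 0' >/dev/null
python3 -m handwheel '0 0 0 0 0;0 0 0 .01 0;0 0 0 .03 0;0 0 0 .04 0;0 0 0 .045 0' |head -4
python3 -m handwheel '0 0 0 0 0;0 0 0 0 0;0 0 0 0 0;0 0 0 0 0;0 0 0 0 0' |head -4
cat > nose.py <<'E'
from h import *
from scipy.optimize import least_squares
s=state(); T=s['tcp_pos']
for cam in ('scene','top'):
    im,D=imaging.read_camera(cam); cv2.imwrite(f'pics/{cam}_p2.png',im)
    r,c=np.nonzero(D>0); P=pts(cam,np.c_[c,r],depth=D[r,c]); P=P[np.hypot(P[:,0]-T[0],P[:,1]-T[1])<.035]
    f=P[(P[:,2]<T[2]-.03)&(P[:,2]>T[2]-.08)&(np.hypot(P[:,0]-T[0],P[:,1]-T[1])<.018)]
    h,e=np.histogram(P[:,2],np.arange(.03,.16,.002)); print(cam,[(round(a,3),int(b)) for a,b in zip(e,h) if b>3])
    f=P[(P[:,2]<T[2]-.03)&(P[:,2]>.078)]
    if len(f)>15:
        o=least_squares(lambda p:np.hypot(f[:,0]-p[0],f[:,1]-p[1])-.0125,T[:2],loss='soft_l1',f_scale=.001); print('nose axis',o.x,f[:,2].min())
print(T); go(.5591,.2768,.133)
E
python3 nose.py
```

```text
time: 16.13
tcp_pos: [0.5585, 0.2724, 0.1533]
tool_rot: [0.001, 0.982, 0.187, -0.003]
ft_force: [-0.2, -0.8, -2.1]
time: 16.55
tcp_pos: [0.5601, 0.2747, 0.1577]
tool_rot: [-0.0, 0.982, 0.188, 0.001]
ft_force: [-0.1, 0.6, -1.7]
scene [(np.float64(0.04), 15), (np.float64(0.042), 79), (np.float64(0.044), 112), (np.float64(0.046), 10), (np.float64(0.048), 10), (np.float64(0.05), 34), (np.float64(0.052), 126), (np.float64(0.054), 35), (np.float64(0.056), 8), (np.float64(0.058), 11), (np.float64(0.06), 9), (np.float64(0.062), 14), (np.float64(0.064), 4), (np.float64(0.066), 17), (np.float64(0.068), 39), (np.float64(0.094), 7), (np.float64(0.096), 11), (np.float64(0.098), 12), (np.float64(0.1), 10), (np.float64(0.102), 12), (np.float64(0.104), 12), (np.float64(0.106), 10), (np.float64(0.108), 11), (np.float64(0.11), 11), (np.float64(0.112), 10), (np.float64(0.114), 13), (np.float64(0.116), 13), (np.float64(0.118), 9), (np.float64(0.12), 9), (np.float64(0.122), 13), (np.float64(0.124), 10), (np.float64(0.126), 8), (np.float64(0.136), 22), (np.float64(0.138), 28), (np.float64(0.14), 100), (np.float64(0.142), 51), (np.float64(0.144), 13), (np.float64(0.146), 13), (np.float64(0.148), 16), (np.float64(0.15), 12), (np.float64(0.152), 12), (np.float64(0.154), 8), (np.float64(0.156), 4)]
nose axis [0.56032204 0.27701405] 0.09321147043828093
top [(np.float64(0.038), 11), (np.float64(0.04), 33), (np.float64(0.042), 95), (np.float64(0.044), 48), (np.float64(0.046), 16), (np.float64(0.048), 19), (np.float64(0.05), 65), (np.float64(0.052), 87), (np.float64(0.054), 21), (np.float64(0.056), 4), (np.float64(0.06), 5), (np.float64(0.066), 9), (np.float64(0.134), 4), (np.float64(0.136), 15), (np.float64(0.138), 65), (np.float64(0.14), 66), (np.float64(0.142), 20), (np.float64(0.144), 5)]
[0.5601487  0.2747198  0.15769174]
go [-0.0, -0.0022, 0.0242] rows 0.6 yaw now -1.193 j6 1.56 t 16.65
```

```bash
python3 -m handwheel '0 0 -.001 .005 0;0 0 -.001 .01 0;0 0 -.001 .014 0;0 0 -.001 .016 0;0 0 -.001 .016 0' >/dev/null
python3 -m handwheel '0 0 0 0 0;0 0 0 0 0;0 0 0 0 0;0 0 0 0 0;0 0 0 0 0' |head -4
python3 -c "
from h import *
go(.5591,.2768,.133)"
```

```text
time: 17.48
tcp_pos: [0.5594, 0.2755, 0.1408]
tool_rot: [0.0, 0.982, 0.188, 0.0]
ft_force: [0.2, 0.7, -1.3]
go [0.0002, -0.0013, 0.0078] rows 0.2 yaw now -1.193 j6 1.56 t 17.48
```

```bash
python3 -m handwheel '0 0 -.0012 .002 0;0 0 -.0012 .004 0;0 0 -.0012 .006 0;0 0 -.0012 .006 0;0 0 -.0012 .006 0' |sed -n '2p;4p'
python3 -m handwheel '0 0 0 .001 0;0 0 0 .001 0;0 0 0 .002 0;0 0 0 .002 0;0 0 0 .002 0' |sed -n '2p;4p'
python3 -m handwheel '0 0 0 .0005 0;0 0 0 .001 0;0 0 0 .001 0;0 0 0 .001 0;0 0 0 .001 0' |sed -n '2p;4p'
```

```text
tcp_pos: [0.5586, 0.2765, 0.1341]
ft_force: [-0.7, 0.1, -1.7]
tcp_pos: [0.559, 0.2767, 0.1328]
ft_force: [0.1, -1.2, 0.2]
tcp_pos: [0.5592, 0.2767, 0.1326]
ft_force: [-1.4, -0.5, 5.3]
```

```bash
python3 -m handwheel '0 0 0 .0005 0;0 0 0 .001 0;0 0 0 .001 0;0 0 0 .001 0' |sed -n '2p;4p'
python3 -m handwheel '0 0 0 .0005 0;0 0 0 .001 0;0 0 0 .001 0;0 0 0 .001 0' |sed -n '2p;4p'
```

```text
tcp_pos: [0.5594, 0.2768, 0.1322]
ft_force: [-0.4, -0.5, 6.8]
tcp_pos: [0.5597, 0.277, 0.1318]
ft_force: [-0.9, -0.5, 8.6]
```

```bash
python3 -m handwheel '0 0 0 .0005 0;0 0 0 .001 0;0 0 0 .0015 0;0 0 0 .0015 0' |sed -n '2p;4p'
python3 -m handwheel '0 0 0 .0005 0;0 0 0 .001 0;0 0 0 .001 0;0 0 0 .001 0' |sed -n '2p;4p'
```

```text
tcp_pos: [0.56, 0.2771, 0.1307]
ft_force: [-1.4, 0.0, 9.6]
tcp_pos: [0.5602, 0.2771, 0.1306]
ft_force: [-1.1, -0.6, 11.7]
```

```bash
python3 -m handwheel '0 0 0 .0005 0;0 0 0 .001 0;0 0 0 .001 0;0 0 0 .001 0' |sed -n '2,4p'
python3 -m handwheel '0 0 0 .0005 0;0 0 0 .001 0;0 0 0 .001 0;0 0 0 .001 0' |sed -n '2,4p'
```

```text
tcp_pos: [0.5596, 0.2769, 0.1274]
tool_rot: [-0.0, 0.982, 0.188, 0.002]
ft_force: [0.3, 0.2, -1.2]
tcp_pos: [0.5585, 0.2765, 0.1243]
tool_rot: [0.0, 0.982, 0.188, -0.001]
ft_force: [-0.0, 0.1, 0.6]
```

Snapped through. A gentle follow-up to make sure it is on the floor.

```bash
python3 -m handwheel '0 0 0 .0005 0;0 0 0 .001 0;0 0 0 .001 0;0 0 0 .001 0' |sed -n '2,4p'
python3 -m handwheel '0 0 0 .0005 0;0 0 0 .0005 0;0 0 0 .0005 0;0 0 0 .0005 0' |sed -n '2,4p'
```

```text
tcp_pos: [0.5587, 0.2765, 0.1243]
tool_rot: [0.0, 0.982, 0.188, -0.0]
ft_force: [-1.6, -2.0, 3.8]
tcp_pos: [0.5587, 0.2766, 0.1243]
tool_rot: [0.0, 0.982, 0.188, 0.0]
ft_force: [-2.0, -0.7, 4.9]
```

Rigid now: force rises with no motion, so it is seated. Lift and check.

```bash
python3 -m handwheel '0 0 0 -.01 0;0 0 0 -.03 0;0 0 0 -.06 0;0 -.03 0 -.08 0;0 -.065 0 -.08 0' |head -2
python3 -m handwheel '0 0 0 0 0;0 0 0 0 0;0 0 0 0 0' |head -2
python3 cappos.py w6.png .040 .0475
python3 -c "
from h import *
go(.5231,-.2662,.2)"
```

```text
time: 21.82
tcp_pos: [0.5014, 0.2537, 0.2079]
time: 22.07
tcp_pos: [0.4985, 0.2527, 0.203]
[(np.float64(0.036), 186), (np.float64(0.04), 637), (np.float64(0.042), 9431), (np.float64(0.044), 2298), (np.float64(0.058), 453)]
flange (array([5.596e-01, 2.770e-01, 3.010e-02, 4.320e-02, 3.303e+03]), array([0.5612, 0.277 , 0.0431])) boss (array([5.609e-01, 2.765e-01, 1.080e-02, 5.940e-02, 5.870e+02]), array([0.561 , 0.2767, 0.0594]))
plane [0.00561939 0.0004367  0.04313778]
go [-0.169, 0.4913, 0.0031] rows 12.5 yaw now -1.193 j6 1.56 t 22.12
```

View pics/w6.png

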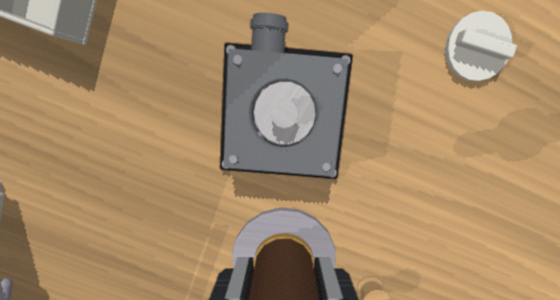

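The cap is flush at (284,112): flange at 43 mm, level with the rim. Return the pusher.

```bash
python3 -m handwheel '0 -.169 .491 0 0;0 -.169 .491 0 0;0 -.169 .491 0 0;0 -.169 .491 0 0;0 -.169 .491 0 0' >/dev/null
python3 -m handwheel '0 -.101 .294 0 0;0 -.101 .294 0 0;0 -.101 .294 0 0;0 -.101 .294 0 0;0 -.101 .294 0 0' |head -2
python3 -c "
from h import *
go(.5231,-.2662,.2)"
```

```text
time: 22.95
tcp_pos: [0.5186, -0.1662, 0.2033]
go [-0.0327, 0.0946, 0.0033] rows 2.4 yaw now -1.193 j6 0.78 t 22.95
```

```bash
python3 -m handwheel '0 -.013 .038 0 0;0 -.023 .067 0 0;0 -.03 .087 0 0;0 -.0325 .0945 0 0;0 -.0325 .0945 0 0' >/dev/null
python3 -m handwheel '0 0 0 0 0;0 0 0 0 0;0 0 0 .01 0;0 0 0 .02 0;0 0 0 .025 0' >/dev/null
python3 -m handwheel '0 0 0 0 0;0 0 0 0 0;0 0 0 0 0;0 0 0 0 0;0 0 0 0 0' |head -3
cat > chk.py <<'E'
from h import *
from scipy.optimize import least_squares
cal=imaging.get_calibration('wrist'); s=state(); im,D=imaging.read_camera('wrist'); cv2.imwrite('pics/w7.png',im)
R=Ro.from_quat(np.roll(s['tool_rot'],-1)).as_matrix()
r,c=np.nonzero(D>0); W=pts('wrist',np.c_[c,r],depth=D[r,c],cal=cal); P=(W-s['tcp_pos'])@R
f=P[(P[:,2]>.008)&(P[:,2]<.026)&(np.hypot(P[:,0],P[:,1])<.033)]
h,e=np.histogram(f[:,2],np.arange(.008,.027,.001)); print(dict(zip(e.round(3),h)))
g=f[(abs(f[:,2]-e[h.argmax()]-.0005)<.0025)]
print('collar plane',np.linalg.lstsq(np.c_[g[:,:2],np.ones(len(g))],g[:,2],rcond=None)[0])
a=np.arctan2(g[:,1],g[:,0]);k=np.round(a/np.radians(5)); rr=np.hypot(g[:,0],g[:,1])
E=np.array([g[k==j][rr[k==j].argmax(),:2] for j in np.unique(k) if abs(j)<=11 and (k==j).sum()>3])
o=least_squares(lambda p:np.hypot(E[:,0]-p[0],E[:,1]-p[1])-.026,[0,0],loss='soft_l1',f_scale=.001); print('collar centre tool',o.x,len(E))
Q=W[(np.hypot(W[:,0]-.5235,W[:,1]+.2664)<.06)&(W[:,2]>.05)&(W[:,2]<.058)]; print('stand',len(Q))
t=np.array([.5236,-.2664,0])-R@[o.x[0],o.x[1],0]; print(s['tcp_pos']); go(t[0],t[1],.0785)
E
python3 chk.py
```

```text
time: 24.2
tcp_pos: [0.5227, -0.2636, 0.1792]
tool_rot: [0.0, 0.982, 0.188, 0.0]
{np.float64(0.008): np.int64(49), np.float64(0.009): np.int64(39), np.float64(0.01): np.int64(45), np.float64(0.011): np.int64(62), np.float64(0.012): np.int64(135), np.float64(0.013): np.int64(69), np.float64(0.014): np.int64(37), np.float64(0.015): np.int64(67), np.float64(0.016): np.int64(511), np.float64(0.017): np.int64(1683), np.float64(0.018): np.int64(640), np.float64(0.019): np.int64(62), np.float64(0.02): np.int64(58), np.float64(0.021): np.int64(47), np.float64(0.022): np.int64(31), np.float64(0.023): np.int64(5), np.float64(0.024): np.int64(0), np.float64(0.025): np.int64(0)}
collar plane [ 0.01054091 -0.00104225  0.01739063]
collar centre tool [3.49870096e-04 8.72069401e-05] 23
stand 5135
[ 0.52269277 -0.26360559  0.17921319]
go [-0.0006, 0.0028, 0.1006] rows 2.4 yaw now -1.193 j6 0.63 t 24.25
```

```bash
python3 -m handwheel '0 -.0006 .0022 .015 0;0 -.0006 .0022 .03 0;0 -.0006 .0022 .04 0;0 -.0006 .0022 .045 0;0 -.0006 .0022 .045 0' >/dev/null
python3 -m handwheel '0 0 0 0 0;0 0 0 0 0;0 0 0 0 0;0 0 0 0 0;0 0 0 0 0' |sed -n '2,4p'
python3 -c "
from h import *
go(.5233,-.2664,.0785)"
```

```text
tcp_pos: [0.523, -0.2658, 0.1343]
tool_rot: [0.0, 0.982, 0.188, 0.0]
ft_force: [0.0, 0.9, -1.6]
go [0.0, 0.0006, 0.0558] rows 1.3 yaw now -1.193 j6 0.63 t 25.08
```

```bash
python3 -m handwheel '0 0 .0005 .012 0;0 0 .0005 .024 0;0 0 .0005 .036 0;0 0 .0005 .046 0;0 0 .0005 .049 0' |sed -n '2,4p'
python3 -m handwheel '0 0 0 0 0;0 0 0 .001 0;0 0 0 .003 0;0 0 0 .003 0;0 0 0 .003 0' |sed -n '2,4p'
python3 -m handwheel '0 0 0 .001 0;0 0 0 .002 0;0 0 0 .002 0;0 0 0 .002 0;0 0 0 .002 0' |sed -n '2,4p'
```

```text
tcp_pos: [0.521, -0.265, 0.0806]
tool_rot: [-0.002, 0.982, 0.188, -0.002]
ft_force: [-0.4, 0.2, -2.7]
tcp_pos: [0.5232, -0.2663, 0.0821]
tool_rot: [0.0, 0.982, 0.188, 0.0]
ft_force: [0.4, 0.4, -1.7]
tcp_pos: [0.5229, -0.2661, 0.0796]
tool_rot: [0.0, 0.982, 0.188, 0.0]
ft_force: [0.2, -0.3, -2.3]
```

```bash
python3 -m handwheel '0 0 0 .0005 0;0 0 0 .001 0;0 0 0 .001 0;0 0 0 .001 0;0 0 0 .001 0' |sed -n '2,4p'
python3 -m handwheel '0 0 0 .0005 0;0 0 0 .0005 0;0 0 0 .0005 0;0 0 0 .0005 0' |sed -n '2,4p'
```

```text
tcp_pos: [0.5229, -0.2661, 0.0785]
tool_rot: [0.0, 0.982, 0.188, -0.0]
ft_force: [-0.6, -0.1, -2.1]
tcp_pos: [0.5229, -0.2661, 0.078]
tool_rot: [0.0, 0.982, 0.188, 0.0]
ft_force: [-0.3, 0.9, -2.0]
```

```bash
python3 -m handwheel '0 0 0 .0005 0;0 0 0 .0005 0;0 0 0 .0005 0;0 0 0 .0005 0' |sed -n '2p;4p'
python3 -m handwheel '0 0 0 .0005 0;0 0 0 .0005 0;0 0 0 .0005 0;0 0 0 .0005 0' |sed -n '2p;4p'
```

```text
tcp_pos: [0.523, -0.2662, 0.0778]
ft_force: [-1.0, -0.8, -0.6]
tcp_pos: [0.523, -0.2662, 0.0778]
ft_force: [-1.5, 1.0, 4.6]
```

On the stand. Release, back straight off, and check.

```bash
python3 -m handwheel '0 0 0 -.001 0;1 0 0 -.001 0;1 0 0 -.001 0;1 0 0 -.001 0;1 0 0 -.001 0' >/dev/null
python3 -m handwheel '1 0 0 0 0;1 0 0 0 0;1 0 0 0 0;1 0 0 0 0' |sed -n '2p;4,6p'
python3 -m handwheel '1 0 0 -.015 0;1 0 0 -.04 0;1 0 0 -.08 0;1 0 0 -.12 0;1 -.02 0 -.15 0' >/dev/null
python3 -m handwheel '1 -.03 0 -.02 0;1 -.03 0 -.02 0;1 -.03 0 -.02 0;1 -.03 0 -.02 0;1 -.03 0 -.02 0' |sed -n '1,2p'
python3 lookpush.py w8.png; sed -i 's/_1//' look1.py; python3 look1.py | grep -E "^(scene|top|cap|pusher|spool|dial|clothes|gasket)"
```

```text
tcp_pos: [0.5229, -0.2662, 0.0781]
ft_force: [0.2, -0.3, -1.4]
opening: 0.999
grasp_force: 0.0
time: 29.33
tcp_pos: [0.4763, -0.2839, 0.246]
[(np.float64(0.052), 1406), (np.float64(0.054), 2827), (np.float64(0.058), 439), (np.float64(0.06), 801), (np.float64(0.128), 406), (np.float64(0.13), 737)]
handle (array([ 5.236e-01, -2.660e-01,  1.410e-02,  1.303e-01,  1.157e+03]), array([ 0.5239, -0.266 ,  0.1303]))
collar 1201 ((0.5235278606414795, -0.26625165343284607), 0.025823939591646194)
stand 4303 ((0.5234329700469971, -0.266280859708786), (0.07658401876688004, 0.07616112381219864), 83.15372467041016)
handle axis [ 0.52354016 -0.26613782] 0.0001245000569814009
scene [[0.788, -0.372, 0.491, 0.972], [0.615, 0.498, -0.611, -0.474], [-0.017, 0.784, 0.621, 0.555], [0.0, 0.0, 0.0, 1.0]]
cap 0.56 [333.0, 144.5, 358.4, 160.2] 281 [[0.541, 0.254, 0.043], [0.565, 0.272, 0.045], [0.585, 0.299, 0.061]]
pusher 0.78 [99.5, 255.4, 138.6, 310.5] 1561 [[0.501, -0.288, 0.056], [0.532, -0.27, 0.082], [0.546, -0.241, 0.131]]
spool 0.7 [237.4, 163.1, 252.1, 186.6] 251 [[0.41, 0.108, 0.0], [0.427, 0.116, 0.
[... 613 characters left out ...]
pusher 0.55 [390.5, 212.8, 421.3, 233.7] 507 [[0.499, -0.281, 0.056], [0.52, -0.259, 0.069], [0.545, -0.242, 0.133]]
pusher 0.21 [308.9, 141.4, 331.5, 165.8] 257 [[0.664, -0.127, -0.001], [0.69, -0.101, 0.005], [0.715, -0.075, 0.01]]
spool 0.41 [221.1, 268.2, 232.9, 281.2] 153 [[0.409, 0.106, 0.0], [0.422, 0.117, 0.031], [0.434, 0.132, 0.035]]
dial 0.79 [206.6, 148.2, 233.3, 171.6] 525 [[0.653, 0.105, 0.004], [0.678, 0.131, 0.008], [0.707, 0.158, 0.026]]
clothes_peg 0.45 [318.3, 232.5, 341.9, 260.4] 192 [[0.445, -0.147, -0.001], [0.473, -0.123, 0.013], [0.498, -0.098, 0.018]]
gasket 0.5 [307.2, 142.9, 331.2, 167.1] 297 [[0.663, -0.127, -0.001], [0.692, -0.101, 0.005], [0.716, -0.075, 0.009]]
```

View pics/scene1.png

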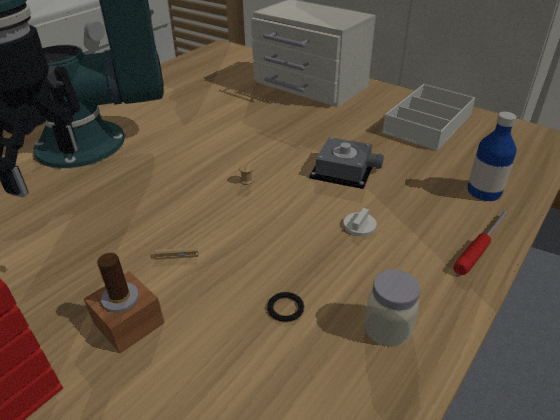

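The scene shows the cap flush in the pump at (345,152) and the pusher hanging in its stand at (118,290). The bystanders have not moved and the arm is clear.

```bash
python3 -c "
from workcell import env
print(env.job_done())"
```

```text
the job is handed in; nothing more can be done
None
```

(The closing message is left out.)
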